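Nest an empty thread cone into the stack

ROBOT

A 7-joint arm with a two-finger parallel gripper is mounted at the origin on the work surface. World frame = base frame: x ahead of the robot, y to its left, z up, the work surface at z = 0. Lengths are in m, angles in rad, forces in N, time in s.
With the tool pointing down it reaches from about 0.4 to 0.85 m from the base axis. Payload 4.5 kg.
Tool frame: the origin (TCP) lies midway between the tips of the shut fingers; the grasp point (between the pads) lies 19 mm behind it; z points along the fingers, y is the line along which they close (so a half turn about z gives the same grasp; the last joint's range is limited). The gripper opens to 88 mm and grips with 3 to 60 N. Pads are 18 mm wide; open, the fingers measure 123 mm over their backs; the gripper's body (75 mm by 187 mm) begins 45 mm behind the grasp point.
Start: joints at [-1.204, 0.689, -0.195, 1.565, 0.157, 0.902, -0.215], TCP at [0.204, 0.591, 0.239] pointing down, gripper open.
Joint ranges: [-3.01, 3.01], [-0.46, 2.08], [-1.47, 1.51], [0.13, 2.56], [-1, 4.14], [0.04, 2.09], [-2.66, 2.66]. Speed limits (rad/s): [2.57, 2.57, 3.14, 3.14, 3.14, 3.14, 3.14].

INTERFACE

Orientations are given as a unit quaternion [w, x, y, z].
In Python, from cell import robot gives the robot as it stands.
- The arm moves only by the tool play_rows, never from a script. Its argument "steps" is a list of rows, each an object with "travel": the shift along the world's x, y, z in cm, a list of three; "spin": the turn about the world's z in degrees; "jaw": the opening, from -1 (shut) to 1 (fully open), so that 0 is half open. In form: [{"travel": [tx, ty, tz], "spin": spin, "jaw": jaw}, ...]. A call has exactly 8 rows; each row shifts and turns the commanded pose from where the row before left it; what a row does not reach is not made up. A row lasts 1/8 s, in which the tool goes at most 62.5 mm and 10.7 degrees, less where a joint would pass 70% of its speed; a pose out of reach is approached as far as the arm can. A call is refused whole if a number of a shift passes 6.25 or a number of a turn 10.7, either way. A call with a gripper value outside its range is refused whole. The fingers move at their own pace and stop on an object; "grip_force" is the grip in N (left out, the last holds). Time passes only in rows, so rows that do not move let the fingers close, or fill a call up. It gives the time, the measured TCP pose, the force, the opening and the grip force at its end, in the units of the state.
- robot.observe(): the state, without advancing time (a new reading comes with each control period).
- robot.grab_frame(name): name is "scene" or "top" or "wrist"; returns a dict with "frame" (400x640x3 uint8, blue, green, red), "fx", "fy", "cx", "cy" (pixels), "R" (3x3) and "t" (3): a world point X has camera coordinates R X + t. Camera axes: x right, y down, z forward; pixel columns grow to the right and rows downward; lengths in m; the calibration is good to about 2 mm. A picture is of the moment at which its call begins. There is no depth.
- robot.close_job(): hands the job in; it is judged then, once.
The state is a dict: "t": time; "joint_positions": joint angles; "qvel": joint speeds; "tau": joint torques, N m; "ee_pos": TCP position; "orientation": TCP orientation; "wrist_force": force on the tool from outside, world axes, zero at the start; "torque": the same for the moment, N m; "width": finger opening in m; "grasp_force": force on a finger pad.
Only numpy, scipy, OpenCV 4.12 (cv2) and the standard library are available. Lean on these libraries where they do the work, as an engineer would, in place of code of your own. Each camera call takes 0.05 s, during which the arm holds its last target. There are 200 camera calls.

TASK

Put the empty thread cone away: lay it in the wooden trough in front of the stacked cones, narrow end towards them, and let go of it. Then push it gently from behind along the trough into the open end of the stack until the rim of the stack lies over its blue band, and stop there with the band still at the rim, because any further and the cones wedge. Leave the thread, the weight and the spool where they are.

Things in the scene. Friction and masses are not known exactly. Their poses are not given: they have to be found in the camera images.
- cone: The loose empty thread cone: hollow, cream, open at both ends, lying on its side on the green mat; 120 mm long, outer diameter 66 mm at the wide end, 46.5 mm half-way, 27 mm at the narrow end (half-angle 9.25 degrees), wall 3.5 mm, 45 to 85 g. Origin on its outer skin half-way along, underneath at the start; it rolls with the cone, so go by the points below
- cone_mid (a point): Centre of the loose cone, on its axis half-way along, 23 mm above the mat at the start. The x axis runs along the cone's axis towards the narrow end (it dips 9 degrees while the cone lies on its side); the cone may be rolled about it to any angle
- cone_wide_end (a point): Centre of the loose cone's wide end face, on its axis, 60 mm behind cone_mid; x axis towards the narrow end
- cone_band (a point): Centre, on the axis, of the blue band round the outside of the loose cone. The band is 14 mm wide and runs from 30 to 44 mm from the wide end; x axis towards the narrow end
- rack: Fixed wooden rack, a V trough 407 mm long. Origin on the bench surface below the centre of the stack's mouth; x axis level along the trough, in the direction of pushing; z up. Loading part from x = -195 to -8 mm. Under the stack, from x = -6 mm on, the trough is 18 mm lower; an end board 85 mm high stands at x = 200 to 212 mm
- trough_load (a point): Middle of the loading part of the trough, at the bottom of the V: 100 mm before the rack's origin, 40 mm above the bench; axes as the rack's. The sides slope 25 degrees up to edges 54 mm above the bench; outer width 69 mm. A cone laid here centres itself: its axis then dips 10 degrees, its centre is 65 mm and its wide end's centre 76 mm above the bench
- stack: Three nested cones like the loose one, spaced 37 mm, fixed in the rack, wide ends towards the loading part. Origin: centre of the nearest one's open mouth, on the axis, 71 mm above the bench; x axis along the stack's axis, into it, 10 degrees downwards
- stack_mouth (a point): The same point and axes as stack. Inner diameter of the mouth 59 mm; top of its rim 104 mm above the bench. The rim lies over the loose cone's blue band when the loose cone's wide end is 30 to 44 mm outside this point along x; at about 25 mm the cones touch all round and wedge. The loose cone slides in freely until then, with under 1.5 N
- full_cone: Bystander: a cone full of red thread standing upright, 90 mm in diameter, 115 mm tall; origin at the centre of its underside
- weight: Bystander: steel bar weight 150 x 45 x 35 mm with a wooden face, lying flat; origin at the centre of its underside, x axis along its length
- spool: Bystander: wooden spool standing upright, 46 mm in diameter, 60 mm tall; origin at the centre of its underside
There are look-alikes about, which are no part of the job. Of the things shaped like the cone, the cream one is meant.

How it is judged:
On the way:
1. the cone lies released in the trough in front of the stack, narrow end towards it, its wide end at least 60 mm outside the mouth (x of cone_wide_end in the frame of stack_mouth between -0.195 and -0.06 m and x of cone_mid in the frame of stack_mouth above -0.13 m and y of cone_mid in the frame of rack between -0.012 and 0.012 m and z of cone_mid in the frame of rack below 0.072 m and angle between the x axis of cone_mid and the x axis of stack_mouth, either way round below 0.12 rad and contact force between cone and the fingers below 0.05 N and linear speed of cone below 0.01 m/s), for 0.2 s.
At the end, for the whole second after the job is handed in: The loose cone is nested in the stack, at rest and untouched: its wide end is 28.5 to 45.5 mm outside the mouth of the stack (the stack's rim lies over the blue band), within 10 mm of the stack's axis and aligned with it to 0.12 rad, narrow end inwards (x of cone_wide_end in the frame of stack_mouth between -0.0455 and -0.0285 m and x of cone_mid in the frame of stack_mouth above 0 m and y of cone_wide_end in the frame of stack_mouth between -0.01 and 0.01 m and z of cone_wide_end in the frame of stack_mouth between -0.01 and 0.01 m and angle between the x axis of cone_mid and the x axis of stack_mouth, either way round below 0.12 rad and contact force between cone and the fingers below 0.05 N and linear speed of cone below 0.01 m/s).
It fails at once if the cone presses on the stack with more than 12 N (it wedges) (contact force between cone and stack above 12 N).
It fails at once if the cone full of thread is moved by more than 20 mm (distance of full_cone from where it was at the start of the episode above 0.02 m).
It fails at once if the steel weight is moved by more than 20 mm (distance of weight from where it was at the start of the episode above 0.02 m).
It fails at once if the spool is moved by more than 20 mm (distance of spool from where it was at the start of the episode above 0.02 m).
It also fails if it takes over 58 s, if anything falls off the work surface, if the arm or the gripper's body presses on something with over 40 N, if the wrist force passes 120 N, or if a joint passes its speed limit or range.

## Working session

There is one attempt and no reset: what is moved stays moved. The work goes in short steps, Python scripts to look and compute and a tool call to move; the robot and the scene stay as the last step left them, time stands still between calls to the robot, and variables do not carry over. Pictures are saved under pics/ and viewed, at most 10 in all, crops included, and the job is handed in when it is done.

Besides the shell and the picture viewer there is one more tool, called as name(argument=value, ...) on one line, values as JSON. play_rows: Moves the arm, as the interface text tells. Its arguments: {"type":"object","properties":{"steps":{"type":"array","items":{"type":"object","properties":{"travel":{"type":"array","items":{"type":"number"}},"spin":{"type":"number"},"jaw":{"type":"number"}}}},"grip_force":{"type":"number"}},"required":["steps"]}

```bash
mkdir -p pics
cat > h.py <<'E'
import numpy as np, cv2
from cell import robot
def grab(n,save=None):
    f=robot.grab_frame(n)
    f['R']=np.array(f['R']);f['t']=np.array(f['t'])
    if save: cv2.imwrite(save,f['frame'])
    return f
def ray(f,u,v):
    d=f['R'].T@np.array([(u-f['cx'])/f['fx'],(v-f['cy'])/f['fy'],1]); c=-f['R'].T@f['t']
    return c,d/np.linalg.norm(d)
def onz(f,u,v,z):
    c,d=ray(f,u,v); return c+d*(z-c[2])/d[2]
def proj(f,X):
    p=f['R']@np.array(X)+f['t']; return f['fx']*p[0]/p[2]+f['cx'],f['fy']*p[1]/p[2]+f['cy']
E
python3 - <<'E'
from h import *
for n in("scene","top"):
    f=grab(n,f"pics/{n}0.png");print(n,-f['R'].T@f['t'],f['fx'])
s=robot.observe();print(s['t'],s['ee_pos'],s['orientation'],s['width'])
E
```

```text
scene [1.07961129 0.50247994 1.02089039] 457.1150764792636
top [ 0.39487778 -0.07539704  1.04890431] 373.3226420873841
0.1 [0.20406386 0.59015318 0.23800322] [-7.44397261e-05  1.65610030e-01  9.86190983e-01 -8.10514956e-04] 0.08833718917445495
```

View pics/top0.png

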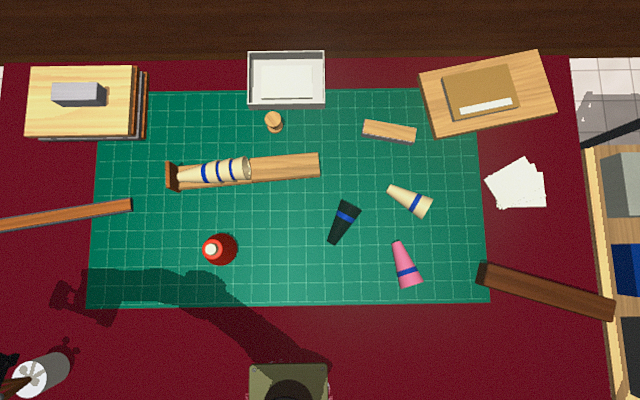

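View pics/scene0.png

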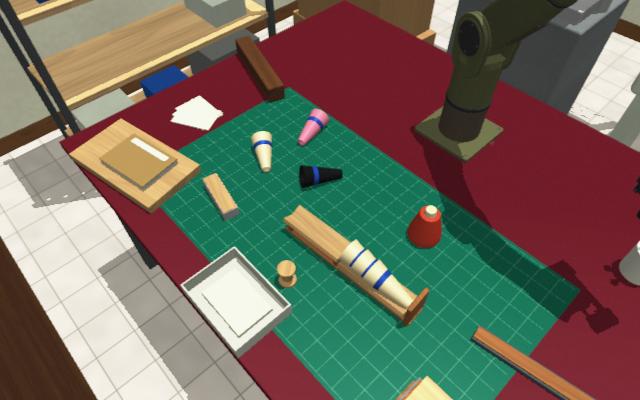

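Top view: cream cone around (410,201), wide end at (426,208) and narrow end at (390,188). The rack runs from its loading end (320,165) to the end board (170,176), and the weight is at (390,130), the spool at (275,122) and the thread at (219,250).

Run:
```python
from h import *
f=grab("top");im=f['frame'];hsv=cv2.cvtColor(im,cv2.COLOR_BGR2HSV)
ng=((hsv[...,0]<60)|(hsv[...,0]>95)|(hsv[...,1]<90)).astype(np.uint8)
bl=((hsv[...,0]>105)&(hsv[...,0]<130)&(hsv[...,1]>120)).astype(np.uint8)
def box(m,x0,x1,y0,y1):
    k=np.zeros_like(m);k[y0:y1,x0:x1]=m[y0:y1,x0:x1]
    k=cv2.morphologyEx(k,cv2.MORPH_OPEN,np.ones((3,3)))
    c=max(cv2.findContours(k,0,1)[0],key=cv2.contourArea)
    return c,cv2.boxPoints(cv2.minAreaRect(c))
hi=(ng*(hsv[...,2]>130)).astype(np.uint8)
for n,r,z in(("cone",(378,445,178,225),.025),("weight",(355,425,112,150),.035),("loadtrough",(252,330,145,195),.054),("spool",(258,290,105,135),.06),("thread",(195,245,228,270),.1)):
    c,b=box(hi,*r);print(n,b.round(1).tolist(),cv2.contourArea(c));print([onz(f,*p,z).round(3)[:2].tolist() for p in b])
big=np.hstack([cv2.resize(im[145:200,155:335],None,fx=4,fy=4,interpolation=2)])
c2=cv2.resize(im[175:225,370:445],None,fx=4,fy=4,interpolation=2)
o=np.zeros((440,720,3),np.uint8);o[:220]=big;o[220:420,:300]=c2
g=grab("scene");c3=cv2.resize(g['frame'][205:325,280:430],None,fx=1.8,fy=1.8);o[222:222+c3.shape[0],310:310+c3.shape[1]]=c3[:218]
cv2.imwrite("pics/z1.png",o)
```

```text
cone [[382.20001220703125, 198.60000610351562], [392.20001220703125, 178.60000610351562], [433.0, 199.0], [423.0, 219.0]] 675.5
[[0.536, -0.265], [0.592, -0.295], [0.533, -0.406], [0.478, -0.375]]
weight [[361.70001220703125, 133.0], [364.5, 117.9000015258789], [416.8999938964844, 127.4000015258789], [414.20001220703125, 142.5]] 738.5
[[0.722, -0.213], [0.766, -0.223], [0.736, -0.37], [0.692, -0.36]]
loadtrough [[250.10000610351562, 157.1999969482422], [317.6000061035156, 151.60000610351562], [319.70001220703125, 176.0], [252.10000610351562, 181.6999969482422]] 1550.5
[[0.652, 0.097], [0.665, -0.088], [0.596, -0.092], [0.584, 0.091]]
spool [[265.0, 111.0], [280.0, 111.0], [280.0, 132.0], [265.0, 132.0]] 222.5
[[0.781, 0.056], [0.78, 0.015], [0.72, 0.015], [0.721, 0.056]]
thread [[202.0, 239.0], [222.0, 239.0], [222.0, 259.0], [202.0, 259.0]] 329.0
[[0.43, 0.208], [0.429, 0.158], [0.379, 0.157], [0.38, 0.207]]
```

View pics/z1.png

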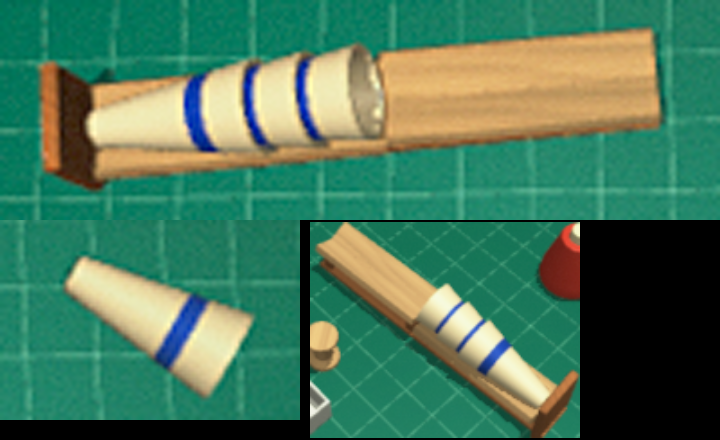

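Rack origin ≈ (0.617,0.105), direction 94°. The cone's middle is ≈ (0.535,-0.335), axis 62°. Measured lengths of about 0.125 m and 0.186 m and the 0.070 m width match the given sizes. I'll go above the cone.

play_rows(steps=[{"travel": [3.1, -3.6, 0], "spin": -4.1, "jaw": 1}, {"travel": [3.1, -3.6, 0], "spin": -4.1, "jaw": 1}, {"travel": [3.1, -3.6, 0], "spin": -4.1, "jaw": 1}, {"travel": [3.1, -3.6, 0], "spin": -4.1, "jaw": 1}, {"travel": [3.1, -3.6, 0], "spin": -4.1, "jaw": 1}, {"travel": [3.1, -3.6, 0], "spin": -4.1, "jaw": 1}, {"travel": [3.1, -3.6, 0], "spin": -4.1, "jaw": 1}, {"travel": [3.1, -3.6, 0], "spin": -4.1, "jaw": 1}])

```text
t: 1.2
ee_pos: [0.453, 0.3015, 0.2387]
orientation: [-0.0, 0.438, 0.899, 0.0]
wrist_force: [1.1, 1.4, 0.6]
width: 0.0885
grasp_force: 0.0
```

play_rows(steps=[{"travel": [1.3, -3.8, 0], "spin": -4.1, "jaw": 1}, {"travel": [1.3, -3.8, 0], "spin": -4.1, "jaw": 1}, {"travel": [1.3, -3.8, 0], "spin": -4.1, "jaw": 1}, {"travel": [1.3, -3.8, 0], "spin": -4.1, "jaw": 1}, {"travel": [1.3, -3.8, 0], "spin": -4.1, "jaw": 1}, {"travel": [1.3, -3.8, 0], "spin": -4.1, "jaw": 1}, {"travel": [1.3, -3.8, 0], "spin": -4.1, "jaw": 1}, {"travel": [1.3, -3.8, 0], "spin": -4.1, "jaw": 1}])

```text
t: 2.2
ee_pos: [0.5564, -0.0024, 0.2387]
orientation: [-0.0, 0.674, 0.739, 0.0]
wrist_force: [0.7, 1.1, -0.8]
width: 0.088
grasp_force: 0.0
```

play_rows(steps=[{"travel": [-0.4, -4.3, 0], "spin": -4.1, "jaw": 1}, {"travel": [-0.4, -4.3, 0], "spin": -4.1, "jaw": 1}, {"travel": [-0.4, -4.3, 0], "spin": -4.1, "jaw": 1}, {"travel": [-0.4, -4.3, 0], "spin": -4.1, "jaw": 1}, {"travel": [-0.4, -4.3, 0], "spin": -4.1, "jaw": 1}, {"travel": [-0.4, -4.3, 0], "spin": -4.1, "jaw": 1}, {"travel": [-0.4, -4.3, 0], "spin": -4.1, "jaw": 1}, {"travel": [0, 0, 0], "spin": 0, "jaw": 1}])

```text
t: 3.2
ee_pos: [0.5264, -0.307, 0.2386]
orientation: [0.001, 0.838, 0.546, -0.001]
wrist_force: [0.6, 0.7, 0.3]
width: 0.088
grasp_force: 0.0
```

```bash
cat >> h.py <<'E'
def cream(f):
    h=cv2.cvtColor(f['frame'],cv2.COLOR_BGR2HSV)
    return ((h[...,0]>12)&(h[...,0]<32)&(h[...,1]<110)&(h[...,2]>120)).astype(np.uint8),((h[...,0]>105)&(h[...,0]<130)&(h[...,1]>120)).astype(np.uint8)
E
python3 - <<'E'
from h import *
f=grab("wrist","pics/w1.png")
print(-f['R'].T@f['t'])
for nm,m in zip(("cream","blue"),cream(f)):
    m=cv2.morphologyEx(m,cv2.MORPH_OPEN,np.ones((3,3)))
    for c in cv2.findContours(m,0,1)[0]:
        if cv2.contourArea(c)>200:
            b=cv2.boxPoints(cv2.minAreaRect(c));print(nm,cv2.contourArea(c),b.round().tolist(),[onz(f,*p,.025)[:2].round(4).tolist() for p in b])
E
```

```text
[ 0.55623505 -0.23986803  0.38385255]
cream 1626.5 [[298.0, 242.0], [302.0, 210.0], [362.0, 218.0], [357.0, 251.0]] [[0.4705, -0.3775], [0.4907, -0.3454], [0.5451, -0.3798], [0.5263, -0.4132]]
cream 2726.0 [[312.0, 125.0], [358.0, 125.0], [358.0, 203.0], [312.0, 203.0]] [[0.5367, -0.2679], [0.5786, -0.2863], [0.5482, -0.362], [0.5035, -0.3424]]
cream 247.0 [[502.0, 91.0], [513.0, 91.0], [513.0, 142.0], [502.0, 142.0]] [[0.7186, -0.3123], [0.7284, -0.3166], [0.7157, -0.3649], [0.7055, -0.3605]]
blue 498.0 [[136.0, 236.0], [150.0, 226.0], [173.0, 259.0], [159.0, 269.0]] [[0.3117, -0.2997], [0.3317, -0.2958], [0.3349, -0.3395], [0.3143, -0.3439]]
blue 622.0 [[307.0, 212.0], [309.0, 197.0], [360.0, 205.0], [357.0, 220.0]] [[0.4941, -0.3495], [0.5031, -0.3354], [0.5489, -0.3651], [0.5404, -0.3797]]
blue 849.5 [[195.0, 6.0], [217.0, 6.0], [218.0, 69.0], [196.0, 69.0]] [[0.4829, -0.1281], [0.501, -0.1358], [0.4761, -0.1838], [0.4571, -0.1758]]
```

View pics/w1.png

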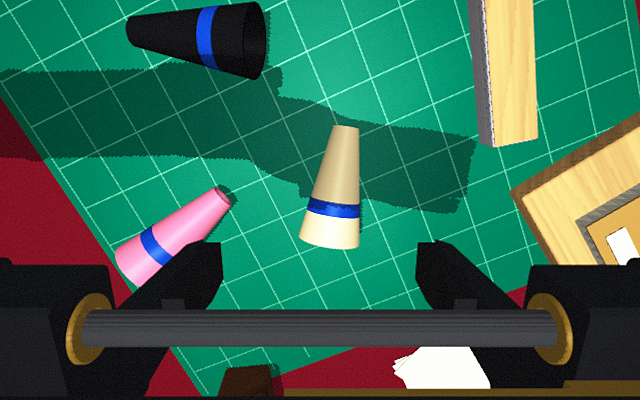

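Wrist view: the cone is at (335,190) with its band at (333,209), which puts the band at ≈ (0.522,-0.357). That agrees with the top view. The pink cone is clear of the fingers, so I'll descend with the grip just forward of the band.

play_rows(steps=[{"travel": [-0.1, -1.4, -1], "spin": -1.2, "jaw": 1}, {"travel": [0, -1.5, -2.5], "spin": -1.2, "jaw": 1}, {"travel": [0, -1.4, -3], "spin": -1.2, "jaw": 1}, {"travel": [0, 0, -4], "spin": -1.1, "jaw": 1}, {"travel": [0, 0, -4], "spin": 0, "jaw": 1}, {"travel": [0, 0, -3.5], "spin": 0, "jaw": 1}, {"travel": [0, 0, -1], "spin": 0, "jaw": 1}, {"travel": [0, 0, 0], "spin": 0, "jaw": 1}])

```text
t: 4.25
ee_pos: [0.5272, -0.3449, 0.0485]
orientation: [-0.0, 0.857, 0.515, -0.0]
wrist_force: [0.5, 0.9, 0.2]
width: 0.0882
grasp_force: 0.0
```

play_rows(steps=[{"travel": [0, 0, -1.5], "spin": 0, "jaw": 1}, {"travel": [0, 0, -1.5], "spin": 0, "jaw": 1}, {"travel": [0, 0, -0.4], "spin": 0, "jaw": 1}, {"travel": [0, 0, 0], "spin": 0, "jaw": 0.3}, {"travel": [0, 0, 0], "spin": 0, "jaw": 0}, {"travel": [0, 0, 0], "spin": 0, "jaw": -0.3}, {"travel": [0, 0, 0], "spin": 0, "jaw": -0.3}, {"travel": [0, 0, 0], "spin": 0, "jaw": -0.3}], grip_force=8)

```text
t: 5.25
ee_pos: [0.5273, -0.3455, 0.0151]
orientation: [0.0, 0.857, 0.515, 0.0]
wrist_force: [0.2, -0.1, 1.5]
width: 0.0529
grasp_force: 7.8
```

Gripped: width 52.9 mm, consistent with the wide side of the pad just behind the middle. Lift and carry.

play_rows(steps=[{"travel": [0, 0, 1.5], "spin": 0, "jaw": -0.3}, {"travel": [0, 0, 3], "spin": 0, "jaw": -0.3}, {"travel": [0, 0, 3], "spin": 0, "jaw": -0.3}, {"travel": [0, 0, 3], "spin": 0, "jaw": -0.3}, {"travel": [0, 0, 1], "spin": 0, "jaw": -0.3}, {"travel": [0.5, 1.7, 0], "spin": 2, "jaw": -0.3}, {"travel": [0.8, 2.7, 0], "spin": 3, "jaw": -0.3}, {"travel": [0.8, 2.7, 0], "spin": 3, "jaw": -0.3}])

```text
t: 6.25
ee_pos: [0.5479, -0.2713, 0.1282]
orientation: [-0.002, 0.818, 0.575, -0.0]
wrist_force: [-0.0, 0.0, -0.6]
width: 0.0529
grasp_force: 7.9
```

play_rows(steps=[{"travel": [1, 3.5, 0], "spin": 3, "jaw": -0.3}, {"travel": [1, 3.5, 0], "spin": 3, "jaw": -0.3}, {"travel": [1, 3.5, 0], "spin": 3, "jaw": -0.3}, {"travel": [1, 3.5, 0], "spin": 3, "jaw": -0.3}, {"travel": [1, 3.5, 0], "spin": 3, "jaw": -0.3}, {"travel": [1, 3.5, 0], "spin": 3, "jaw": -0.3}, {"travel": [1, 3.5, 0], "spin": 3, "jaw": -0.3}, {"travel": [0.7, 1.8, 0], "spin": 3, "jaw": -0.3}])

```text
t: 7.25
ee_pos: [0.6243, -0.0068, 0.1283]
orientation: [-0.002, 0.68, 0.733, -0.0]
wrist_force: [0.1, 0.3, -1.3]
width: 0.0533
grasp_force: 7.9
```

Run:
```python
from h import *
s=robot.observe();print(s['ee_pos'],s['orientation'],s['width'],s['t'])
f=grab("scene");g=grab("wrist")
cv2.imwrite("pics/c1.png",np.vstack([cv2.resize(f['frame'][150:320,270:450],(540,510))[:380],cv2.resize(g['frame'],None,fx=.5,fy=.5)[:, :].repeat(1,0) if 0 else cv2.resize(g['frame'],(540,220))]))
```

```text
[ 0.62430387 -0.00683814  0.12826554] [-1.78575985e-03  6.79706164e-01  7.33482326e-01 -1.41694889e-04] 0.05330633947296308 7.25
```

View pics/c1.png

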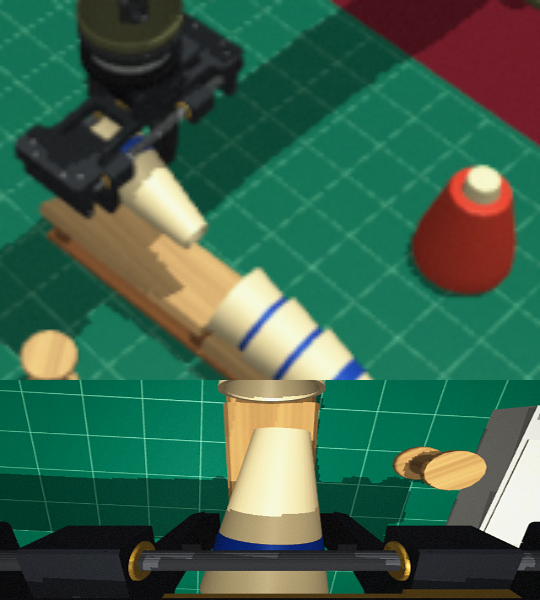

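Run:
```python
from h import *
g=grab("wrist");h=cv2.cvtColor(g['frame'],cv2.COLOR_BGR2HSV)
ng=((h[...,0]<40))&(h[...,2]>40)
for r in (45,60,75,90):
    x=np.where(ng[r,230:430])[0]+230
    for u in(x[0],x[-1]): print(r,u,onz(g,u,r,.054)[:2].round(4))
cr=cream(g)[0]
for r in range(100,220,20):
    x=np.where((h[r,230:430,0]<40)&(h[r,230:430,1]<100)&(h[r,230:430,2]>90))[0]+230
    if len(x): print('cone',r,x[0],x[-1],onz(g,(x[0]+x[-1])/2,r,.13)[:2].round(4))
s=robot.observe();print(s['ee_pos'],s['orientation'])
cv2.imwrite("pics/w2.png",g['frame'][:230,180:500])
```

```text
45 265 [0.5868 0.0884]
45 377 [0.651  0.0932]
60 266 [0.5876 0.0804]
60 377 [0.652  0.0852]
75 266 [0.5879 0.0721]
75 377 [0.653 0.077]
90 267 [0.5888 0.0637]
90 376 [0.6535 0.0686]
cone 100 300 367 [0.6257 0.0623]
cone 120 295 368 [0.6255 0.0546]
cone 140 291 369 [0.6256 0.0466]
cone 160 286 371 [0.6257 0.0384]
cone 180 270 372 [0.6233 0.0297]
cone 200 277 375 [0.6261 0.0211]
[ 0.62468138 -0.01047888  0.12898052] [-5.22267812e-04  6.81778467e-01  7.31558401e-01 -3.95147476e-04]
```

View pics/w2.png

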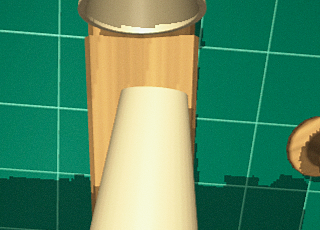

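The trough's axis at y=-0.01 is x≈0.6256. The cone sits in the jaws yawed about -4°, so I'll correct that and lower it.

play_rows(steps=[{"travel": [0.1, 0, -1], "spin": 1, "jaw": -0.3}, {"travel": [0, 0, -1.5], "spin": 1, "jaw": -0.3}, {"travel": [0, 0, -1.5], "spin": 1, "jaw": -0.3}, {"travel": [0, 0, -1.3], "spin": 0, "jaw": -0.3}, {"travel": [0, 0, -0.8], "spin": 0, "jaw": -0.3}, {"travel": [0, 0, -0.5], "spin": 0, "jaw": -0.3}, {"travel": [0, 0, -0.3], "spin": 0, "jaw": -0.3}, {"travel": [0, 0, 0], "spin": 0, "jaw": -0.3}])

```text
t: 8.4
ee_pos: [0.6263, -0.0112, 0.0608]
orientation: [0.0, 0.663, 0.749, 0.0]
wrist_force: [0.3, 0.3, 0.2]
width: 0.0529
grasp_force: 7.9
```

Run:
```python
from h import *
s=robot.observe();print(s['ee_pos'],s['wrist_force'],s['torque'])
f=grab("scene");g=grab("wrist")
cv2.imwrite("pics/c2.png",np.hstack([cv2.resize(f['frame'][160:260,270:370],(400,400)),g['frame'][:,120:500]]))
```

```text
[ 0.62625695 -0.01122278  0.06082878] [0.29772477 0.31657831 0.2340776 ] [-0.105138    0.11464389  0.01457998]
```

View pics/c2.png

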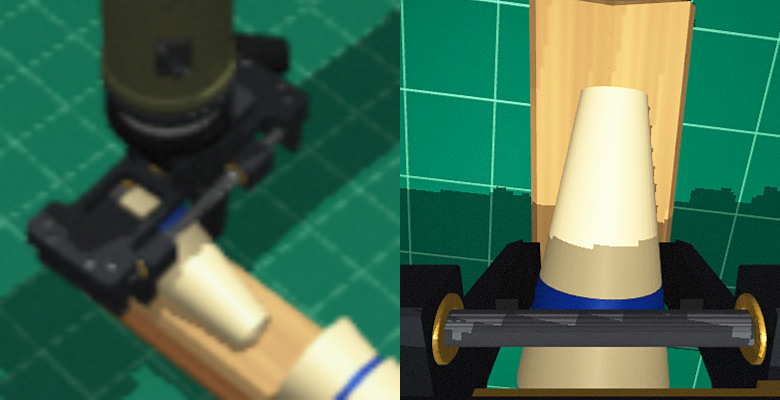

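The cone is over the trough and aligned, with the narrow end towards the stack and no contact force yet. I'll lower the last 3 mm, open and raise.

play_rows(steps=[{"travel": [0, 0, -0.2], "spin": 0, "jaw": -0.3}, {"travel": [0, 0, -0.1], "spin": 0, "jaw": -0.3}, {"travel": [0, 0, 0], "spin": 0, "jaw": -0.3}, {"travel": [0, 0, 0], "spin": 0, "jaw": 0.25}, {"travel": [0, 0, 0], "spin": 0, "jaw": 0.4}, {"travel": [0, 0, 0], "spin": 0, "jaw": 0.7}, {"travel": [0, 0, 0], "spin": 0, "jaw": 1}, {"travel": [0, 0, 0], "spin": 0, "jaw": 1}])

```text
t: 9.5
ee_pos: [0.6261, -0.0113, 0.0577]
orientation: [-0.0, 0.663, 0.749, 0.0]
wrist_force: [-0.1, -0.3, 0.3]
width: 0.0876
grasp_force: 0.0
```

play_rows(steps=[{"travel": [0, 0, 1], "spin": 0, "jaw": 1}, {"travel": [0, 0, 2], "spin": 0, "jaw": 1}, {"travel": [0, 0, 3], "spin": 0, "jaw": 1}, {"travel": [0, 0, 4], "spin": -1, "jaw": 1}, {"travel": [0, -2, 0], "spin": -1, "jaw": 1}, {"travel": [0.3, -4, 0], "spin": -1, "jaw": 1}, {"travel": [0.4, -4, 0], "spin": 0, "jaw": 1}, {"travel": [0.3, -3, 0], "spin": 0, "jaw": 0.2}])

```text
t: 10.5
ee_pos: [0.6354, -0.1448, 0.158]
orientation: [0.0, 0.683, 0.73, -0.001]
wrist_force: [1.0, -0.8, -0.3]
width: 0.0799
grasp_force: 0.0
```

Run:
```python
from h import *
s=robot.observe();print(s['ee_pos'],s['orientation'],s['width'],s['t'])
f=grab("top");g=grab("wrist")
o=np.zeros((560,800,3),np.uint8);o[:160,:800]=cv2.resize(f['frame'][150:190,155:355],(800,160));o[160:560,:640]=g['frame']
cv2.imwrite("pics/c3.png",o)
```

```text
[ 0.63541394 -0.14480589  0.15797167] [ 3.73729080e-04  6.83407941e-01  7.30036220e-01 -7.51052812e-04] 0.07987360463807118 10.5
```

View pics/c3.png

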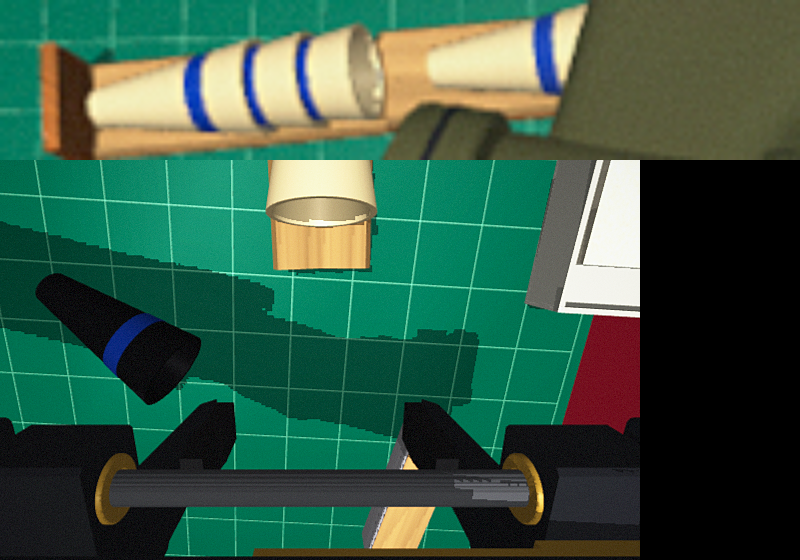

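The cone lies released in the trough, narrow end towards the stack. Now I'll locate its wide end and the stack mouth.

Run:
```python
from h import *
g=grab("wrist")
a=onz(g,267,50,.076);b=onz(g,376,50,.076);print('wide',a.round(4),b.round(4),((a+b)/2).round(4),np.linalg.norm(a-b))
print('loadend',onz(g,273,109,.054).round(4),onz(g,369,109,.054).round(4))
f=grab("top")
P=[(155+x/4,150+y/4) for x,y in((358,25),(372,116),(545,14),(552,95))]
a=onz(f,*P[0],.071);b=onz(f,*P[1],.071);print('mouth',((a+b)/2).round(4),np.linalg.norm(a-b))
d=np.array([-.072,.9974]);print('rack from loadend',)
```

```text
wide [ 0.5984 -0.0543  0.076 ] [ 0.6631 -0.0503  0.076 ] [ 0.6307 -0.0523  0.076 ] 0.0647972262497262
loadend [ 0.6001 -0.0895  0.054 ] [ 0.6655 -0.0854  0.054 ]
mouth [0.6189 0.1042 0.071 ] 0.06326768393280409
rack from loadend
```

Wide end ≈ (0.631,-0.053), mouth ≈ (0.6185,0.105), rack direction 94.2°. I'll lower the fingers behind the cone, set about 48 mm apart so that they meet the rim on both sides.

play_rows(steps=[{"travel": [-0.1, 1.5, -1], "spin": 0.3, "jaw": 0.1}, {"travel": [-0.1, 2, -1], "spin": 0, "jaw": 0.1}, {"travel": [0, 1, -2], "spin": 0, "jaw": 0.1}, {"travel": [0, 0, -2], "spin": 0, "jaw": 0.1}, {"travel": [0, 0, -2], "spin": 0, "jaw": 0.1}, {"travel": [0, 0, -1.2], "spin": 0, "jaw": 0.1}, {"travel": [0, 0, -0.4], "spin": 0, "jaw": 0.1}, {"travel": [0, 0, 0], "spin": 0, "jaw": 0.1}])

```text
t: 11.7
ee_pos: [0.6343, -0.0967, 0.0618]
orientation: [0.0, 0.681, 0.733, 0.0]
wrist_force: [0.8, -0.3, -0.2]
width: 0.0485
grasp_force: 0.0
```

Run:
```python
from h import *
s=robot.observe();print(s['ee_pos'],s['orientation'],s['width'],s['t'])
g=grab("wrist","pics/c4.png")
```

```text
[ 0.63431915 -0.09666822  0.06178016] [1.87633014e-04 6.80720246e-01 7.32543451e-01 6.71705566e-05] 0.04847464568189798 11.7
```

View pics/c4.png

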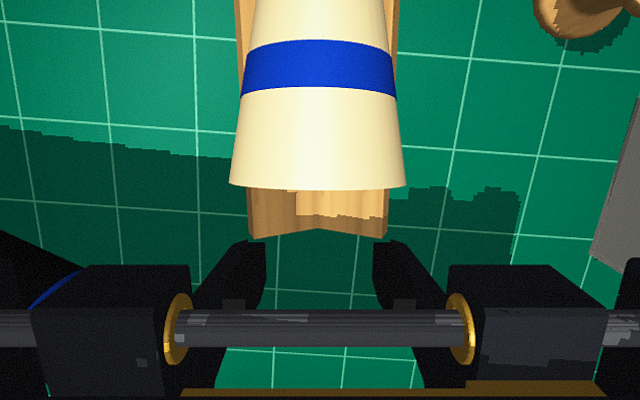

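The wrist view shows the band at rows 40–92 and the wide rim at row 187. The fingers straddle the trough at 48 mm, clear behind the rim. I'll push slowly.

play_rows(steps=[{"travel": [-0.1, 0.5, 0], "spin": 0, "jaw": 0.1}, {"travel": [-0.1, 0.6, 0], "spin": 0, "jaw": 0.1}, {"travel": [0, 0.6, 0], "spin": 0, "jaw": 0.1}, {"travel": [-0.1, 0.6, 0], "spin": 0, "jaw": 0.1}, {"travel": [0, 0.6, 0], "spin": 0, "jaw": 0.1}, {"travel": [0, 0.6, 0], "spin": 0, "jaw": 0.1}, {"travel": [-0.1, 0.6, 0], "spin": 0, "jaw": 0.1}, {"travel": [0, 0.6, 0], "spin": 0, "jaw": 0.1}])

```text
t: 12.75
ee_pos: [0.6301, -0.0489, 0.0617]
orientation: [0.0, 0.681, 0.733, -0.0]
wrist_force: [-0.2, -1.0, 0.2]
width: 0.0485
grasp_force: 0.3
```

play_rows(steps=[{"travel": [-0.1, 0.6, 0], "spin": 0, "jaw": 0.1}, {"travel": [0, 0.6, 0], "spin": 0, "jaw": 0.1}, {"travel": [-0.1, 0.6, 0], "spin": 0, "jaw": 0.1}, {"travel": [0, 0.6, 0], "spin": 0, "jaw": 0.1}, {"travel": [0, 0.5, 0], "spin": 0, "jaw": 0.1}, {"travel": [-0.1, 0.5, 0], "spin": 0, "jaw": 0.1}, {"travel": [0, 0.5, 0], "spin": 0, "jaw": 0.1}, {"travel": [0, 0, 0], "spin": 0, "jaw": 0.1}])

```text
t: 13.75
ee_pos: [0.6271, -0.0093, 0.0617]
orientation: [-0.0, 0.68, 0.733, 0.0]
wrist_force: [0.6, 0.1, 0.2]
width: 0.0488
grasp_force: 0.0
```

```bash
cat >> h.py <<'E'
def runs(g,c=320):
    b=cream(g)[1]; col=(b[:,c-8:c+9].mean(1)>.5).astype(int)
    e=np.diff(np.r_[0,col,0]); return list(zip(np.where(e==1)[0],np.where(e==-1)[0]))
E
python3 - <<'E'
from h import *
s=robot.observe();print(s['ee_pos'],s['wrist_force'],s['t'])
g=grab("wrist","pics/p5.png")
h=cv2.cvtColor(g['frame'],cv2.COLOR_BGR2HSV)
for c in(300,320,340): print(runs(g,c))
print([tuple(h[r,320]) for r in range(0,260,6)])
b=runs(g)
for r in b: print([onz(g,320,x,.09)[:2].round(4) for x in r])
E
```

```text
[ 0.62712192 -0.00932351  0.06169904] [0.56278345 0.0977616  0.23864342] 13.75
[(np.int64(136), np.int64(180))]
[(np.int64(136), np.int64(180))]
[(np.int64(136), np.int64(180))]
[(np.uint8(32), np.uint8(38), np.uint8(246)), (np.uint8(32), np.uint8(35), np.uint8(246)), (np.uint8(32), np.uint8(37), np.uint8(246)), (np.uint8(31), np.uint8(39), np.uint8(246)), (np.uint8(31), np.uint8(34), np.uint8(246)), (np.uint8(31), np.uint8(38), np.uint8(247)), (np.uint8(32), np.uint8(34), np.uint8(247)), (np.uint8(31), np.uint8(30), np.uint8(248)), (np.uint8(31), np.uint8(29), np.uint8(248)), (np.uint8(32), np.uint8(29), np.uint8(248)), (np.uint8(32), np.uint8(26), np.uint8(249)), (np.uint8(31), np.uint8(26), np.uint8(249)), (np.uint8(31), np.uint8(28), np.uint8(249)), (np.uint8(32), np.uint8(26), np.uint8(249)), (np.uint8(33), np.uint8(25), np.uint8(249)), (np.uint8(31), np.uint8(26), np.uint8(248)), (np.uint8(31), np.uint8(23), np.uint8(249)), (np.uint8(31), np.uint8(23), np.uint8(249)), (np.uint8(31), np.uint8(22), np.uint8(248)), (np.uint8(31), np.uint8(22), np.uint8(249)), (np.uint8(33), np.uin
[... 422 characters left out ...]
17), np.uint8(227)), (np.uint8(30), np.uint8(22), np.uint8(255)), (np.uint8(30), np.uint8(15), np.uint8(249)), (np.uint8(32), np.uint8(15), np.uint8(248)), (np.uint8(32), np.uint8(14), np.uint8(250)), (np.uint8(32), np.uint8(14), np.uint8(250)), (np.uint8(34), np.uint8(14), np.uint8(250)), (np.uint8(32), np.uint8(13), np.uint8(250)), (np.uint8(32), np.uint8(13), np.uint8(249)), (np.uint8(32), np.uint8(14), np.uint8(249)), (np.uint8(30), np.uint8(12), np.uint8(249)), (np.uint8(32), np.uint8(13), np.uint8(249)), (np.uint8(33), np.uint8(12), np.uint8(249)), (np.uint8(33), np.uint8(11), np.uint8(249)), (np.uint8(33), np.uint8(9), np.uint8(250))]
[array([0.6231, 0.0493]), array([0.6242, 0.0345])]
```

play_rows(steps=[{"travel": [0, 0.5, 0], "spin": 0, "jaw": 0.1}, {"travel": [-0.1, 0.5, 0], "spin": 0, "jaw": 0.1}, {"travel": [0, 0.5, 0], "spin": 0, "jaw": 0.1}, {"travel": [-0.1, 0.5, 0], "spin": 0, "jaw": 0.1}, {"travel": [0, 0.5, 0], "spin": 0, "jaw": 0.1}, {"travel": [-0.1, 0.5, 0], "spin": 0, "jaw": 0.1}, {"travel": [0, 0.5, 0], "spin": 0, "jaw": 0.1}, {"travel": [0, 0.5, 0], "spin": 0, "jaw": 0.1}])

```text
t: 14.8
ee_pos: [0.624, 0.0301, 0.0617]
orientation: [-0.0, 0.68, 0.733, -0.0]
wrist_force: [-0.3, -0.3, 0.5]
width: 0.0487
grasp_force: 0.3
```

```bash
cat > look.py <<'E'
from h import *
s=robot.observe();print(s['ee_pos'],s['wrist_force'],s['t'])
g=grab("wrist","pics/p6.png")
for c in(300,320,340): print(runs(g,c),end=' ')
gr=cv2.GaussianBlur(cv2.cvtColor(g['frame'],cv2.COLOR_BGR2GRAY),(5,5),0)[:,312:329].mean(1)
d=np.diff(gr);print('\nedges',[(i,int(d[i])) for i in range(0,250) if abs(d[i])>5])
b=cream(g)[1];n,_,st,ce=cv2.connectedComponentsWithStats(b)
print([st[i].tolist() for i in range(1,n) if st[i][4]>150])
E
python3 look.py
```

```text
[0.62399572 0.03014745 0.06168136] [-0.28990002 -0.27823002  0.49838397] 14.8
[(np.int64(137), np.int64(181))] [(np.int64(137), np.int64(181))] [(np.int64(137), np.int64(181))] 
edges [(61, -11), (62, -37), (63, -52), (64, -30), (65, 10), (66, 29), (67, 20), (71, 11), (72, 12), (73, 7), (76, 7), (77, 12), (78, 8), (134, -12), (135, -41), (136, -59), (137, -42), (138, -12), (178, 14), (179, 46), (180, 59), (181, 35), (182, 6)]
[[246, 137, 146, 44, 5941]]
```

Run:
```python
from h import *
g=grab("wrist")
print('rim',onz(g,320,63,.104)); print('band',onz(g,320,137,.0945),onz(g,320,181,.099)); print(-g['R'].T@g['t'])
```

```text
rim [0.61825716 0.11128026 0.104     ]
band [0.61991284 0.09012388 0.0945    ] [0.62091152 0.07698623 0.099     ]
[0.61854012 0.10380837 0.20717411]
```

play_rows(steps=[{"travel": [0, 0.3, 0], "spin": 0, "jaw": 0.1}, {"travel": [-0.1, 0.3, 0], "spin": 0, "jaw": 0.1}, {"travel": [0, 0.3, 0], "spin": 0, "jaw": 0.1}, {"travel": [0, 0.3, 0], "spin": 0, "jaw": 0.1}, {"travel": [0, 0.3, 0], "spin": 0, "jaw": 0.1}, {"travel": [-0.1, 0.3, 0], "spin": 0, "jaw": 0.1}, {"travel": [0, 0.2, 0], "spin": 0, "jaw": 0.1}, {"travel": [0, 0, 0], "spin": 0, "jaw": 0.1}])

```text
t: 15.9
ee_pos: [0.6221, 0.0501, 0.0617]
orientation: [-0.0, 0.68, 0.733, 0.0]
wrist_force: [-1.0, -0.6, 0.2]
width: 0.0485
grasp_force: 0.0
```

```bash
python3 look.py
```

```text
[0.62212045 0.05007662 0.06172762] [-1.03098076 -0.55125346  0.16065481] 15.9
[(np.int64(9), np.int64(36)), (np.int64(138), np.int64(179))] [(np.int64(9), np.int64(35)), (np.int64(138), np.int64(180))] [(np.int64(10), np.int64(36)), (np.int64(138), np.int64(179))] 
edges [(1, -18), (2, -45), (3, -50), (4, -26), (7, -14), (8, -16), (9, -9), (13, 7), (14, 6), (33, 33), (34, 66), (35, 56), (36, 20), (134, -5), (135, -32), (136, -61), (137, -56), (138, -22), (140, 6), (177, 14), (178, 46), (179, 59), (180, 34), (181, 6)]
[[242, 9, 154, 45, 3850], [247, 138, 146, 42, 5711]]
```

play_rows(steps=[{"travel": [0, 0.1, 0], "spin": 0, "jaw": 0.1}, {"travel": [0, 0.1, 0], "spin": 0, "jaw": 0.1}, {"travel": [0, 0.1, 0], "spin": 0, "jaw": 0.1}, {"travel": [0, 0.1, 0], "spin": 0, "jaw": 0.1}, {"travel": [0, 0.1, 0], "spin": 0, "jaw": 0.1}, {"travel": [0, 0.05, 0], "spin": 0, "jaw": 0.1}, {"travel": [0, 0, 0], "spin": 0, "jaw": 0.1}, {"travel": [0, 0, 0], "spin": 0, "jaw": 0.1}])

```text
t: 16.95
ee_pos: [0.6222, 0.0553, 0.0617]
orientation: [0.0, 0.68, 0.733, 0.0]
wrist_force: [0.2, 0.1, 0.1]
width: 0.0486
grasp_force: 0.1
```

```bash
python3 look.py
```

```text
[0.6222004  0.0553007  0.06174907] [0.17744264 0.13663947 0.13496739] 16.95
[(np.int64(29), np.int64(54)), (np.int64(155), np.int64(180))] [(np.int64(28), np.int64(54)), (np.int64(155), np.int64(180))] [(np.int64(29), np.int64(55)), (np.int64(155), np.int64(180))] 
edges [(21, -10), (22, -36), (23, -51), (24, -36), (25, -12), (26, -7), (27, -16), (28, -15), (29, -6), (32, 7), (33, 5), (52, 40), (53, 72), (54, 51), (55, 12), (152, -19), (153, -49), (154, -58), (155, -32), (156, -5), (178, 38), (179, 66), (180, 45), (181, 10)]
[[242, 28, 152, 42, 3713], [246, 155, 146, 25, 3457]]
```

The rim lies over the band: 25 of about 43 band rows are still visible, so the wide end is about 38 mm out. I'll back off and check.

play_rows(steps=[{"travel": [0, -0.3, 0], "spin": 0, "jaw": 0.1}, {"travel": [0, -1, 0], "spin": 0, "jaw": 0.1}, {"travel": [0.1, -2, 0], "spin": 0, "jaw": 0.1}, {"travel": [0.2, -3, 0], "spin": 0, "jaw": 0.1}, {"travel": [0.2, -3, 2], "spin": 0, "jaw": 0.1}, {"travel": [0.2, -2, 3], "spin": 0, "jaw": 0.1}, {"travel": [0, -2, 3], "spin": 0, "jaw": 0.1}, {"travel": [0, 0, 0], "spin": 0, "jaw": 0.1}])

```text
t: 18.0
ee_pos: [0.6304, -0.0829, 0.1442]
orientation: [0.003, 0.683, 0.731, 0.001]
wrist_force: [0.1, -0.7, -0.2]
width: 0.0485
grasp_force: 0.0
```

Run:
```python
from h import *
g=grab("wrist");f=grab("scene");t=grab("top")
o=np.zeros((600,640,3),np.uint8);o[:400]=g['frame'];o[400:600,:300]=cv2.resize(f['frame'][210:310,280:430],(300,200));o[400:560,300:640]=cv2.resize(t['frame'][145:195,160:330],(340,160))
cv2.imwrite("pics/c5.png",o)
```

```text
(no output)
```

View pics/c5.png

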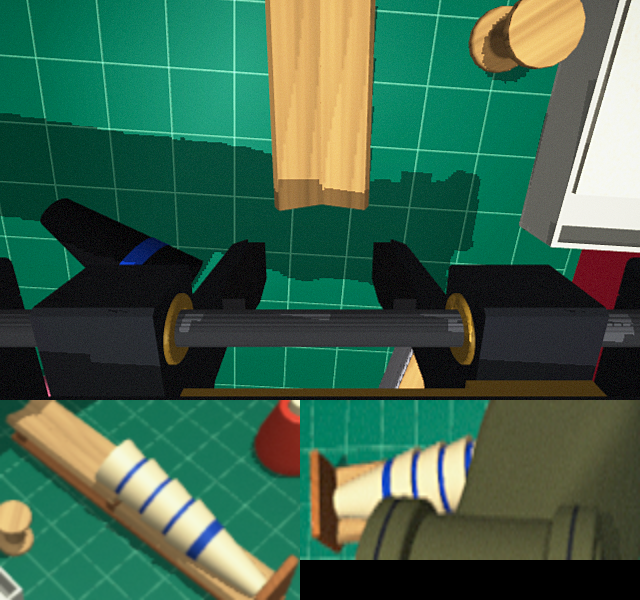

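The scene view shows four evenly nested cones, with the loose one's band half visible at the rim and the fingers clear. I'll hand in.

```bash
python3 -c "
from cell import robot
print(robot.close_job())"
```

```text
the job is handed in; nothing more can be done
None
```

I laid the cream cone in the trough, released it and pushed it into the stack, where the rim now lies over its blue band (wide end about 38 mm out by the wrist camera); the job is handed in, but no verdict came back.

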